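Shut the grinder's sliding guard

TASK

The guard of the small glass grinder has been left lying with its black tab pushed under the wooden riser. Take it out, feed it nose first along the loading tongue into the grinder's guide rails, and slide it fully home until the roller catch clicks down behind its ridge. Leave the dropper bottle and the mixing cup standing where they are.

Things in the scene. Friction and masses are not known exactly. Their poses are not given: they have to be found in the camera images.
- guard: loose sliding guard, 0.22 kg: flat aluminium frame 150 (x) x 64 (y) x 10 mm with a clear window; origin at the centre of its underside, z up; nose (front edge) at x = -75 mm, black upright tab at the +x end. At the start it lies flat on the table, its last 35 to 50 mm with the tab under the riser; the rest sticks out and can be held across its 64 mm width
- guard_nose (a point): centre of the guard's nose, at its underside (guard x = -75 mm)
- guard_tab (a point): point in the guard's black tab (guard x = +60 mm, z = 34 mm). The tab is 26 (x) x 12 (y) mm, centred here in x and y, and rises from the frame's top to 46 mm above its underside
- guard_ridge (a point): top of the steel strike ridge on the guard at its steep rear face (guard x = -54, z = 17 mm); the ridge is 40 mm wide (y), 7 mm above the frame, and slopes down from x = -62 mm to the nose
- grinder: fixed bench grinder: grey housing 92 (x) x 200 (y) mm, slide bed 50 mm above the table; origin on the table under the middle of the rails, z up. The guard slides in along +y, between two rails (y = -75 to +75 mm, 67.6 mm apart inside). Home: guard origin straight above this origin, guard -x along grinder +y, guard rear end level with the mouth
- bed_mouth (a point): middle of the rails' mouth, on the bed (grinder y = -75 mm). From here on lips overhang the guard's edges, 12.5 mm above the bed (lip tops 16.5 mm), so it enters only endways. Flared wings without lips, 12 mm high, run from here to y = -99 mm and widen the mouth to about 80 mm (98 mm over their outsides)
- tongue_end (a point): end of the loading tongue, at its top (grinder y = -194 mm): a strip 44 mm wide, level with the bed, that leads to the mouth; open on both sides, so that fingers can stand beside a guard laid on it
- bed_stop (a point): foot of the rubber stop, on the bed (grinder y = +75 mm): where guard_nose is when the guard is home
- catch (a joint): spring roller catch over the far end of the rails, rad: 0 with the roller down (rest), about 0.17 when the ridge lifts the roller, limit 0.6. Lifting it takes up to about 10 N of push on the guard, from about 25 mm before home; the roller drops behind the ridge 3 mm before the stop, and the guard then has 3 mm of play
- riser: fixed plywood bench riser, 90 (x) x 130 (y) x 74 mm, two small nozzle pots on it (108 mm high in all): a board, underside 64 mm above the table, on side walls 106 mm apart inside; open at its -x and +x ends; origin on the table under its middle. The guard sticks out at its -x end
- dropper: dropper bottle, 27 mm across, 86 mm high; origin at the centre of its underside
- mix_cup: small white mixing cup, 49 mm across, 31 mm high; origin at the centre of its underside

How it is judged:
By the outcome, as a careful person would: the job done as asked, in the order asked, and still so for the second after the job is handed in, with the robot touching nothing.
It also fails if it takes over 48 s, if anything falls off the work surface, if the arm or the gripper's body presses on something with over 40 N, if the wrist force passes 120 N, or if a joint passes its speed limit or range.

ROBOT

A 6-joint arm with a two-finger parallel gripper is mounted at the origin on the work surface; the furniture and walls round the work are solid. World frame = base frame: x ahead of the robot, y to its left, z up, the work surface at z = 0. Lengths are in m, angles in rad, forces in N, time in s.
With the tool pointing down it reaches from about 0.25 to 0.8 m from the base axis. Payload 8.5 kg.
Tool frame: the origin (TCP) lies between the finger pads; the fingertips stand ahead of it and the grasp point (between the pads) lies 5 mm behind it (env.nose_length is the z of the fingertips in the tool frame, in m); z points along the fingers, y is the direction in which the jaws open and shut (so a half turn about z gives the same grasp; the last joint's range is limited). The gripper opens to 85 mm and grips with 20 to 120 N. Pads are 22 mm wide; open, the fingers measure 114 mm over their backs; the gripper's body (76 mm by 85 mm) begins 54 mm behind the grasp point. The pads swing forward as they close: fully open they stand 13 mm farther back than shut.
Start: joints at [-1.264, 0.238, -0.013, 1.319, 0, 1.571], TCP at [0.159, -0.5, 0.245] pointing down, gripper open.
Joint ranges: [-2.66, 2.66], [-1.03, 1.9], [-1.14, 1.46], [-1.82, 2.27], [-1.45, 1.34], [-3.14, 3.14]. Speed limits (rad/s): [2.22, 2.22, 2.79, 3.14, 3.14, 3.14].

INTERFACE

Orientations are given as a unit quaternion [x, y, z, w].
In Python, from bench import env, grab_frame, calibration gives the robot as it stands.
- The arm moves only by the tool servo_tool, never from a script. Its argument "commands" is a list of rows, each a list of 6 numbers: the shift along the world's x, y, z scaled (see below), then the turn, a rotation vector about the world's x, y, z scaled (see below). In form: [[x, y, z, ax, ay, az], ...]. A call has 1 to 8 rows; each row is the pose to reach, as a shift and turn from the pose commanded when the call began, turning the shorter way round; what a row does not reach only later rows make up. The controller multiplies each number of a shift by 400 mm and each number of a turn by 360 degrees. A row lasts 1/8 s, in which the tool goes at most 62.5 mm and 10.7 degrees, less where a joint would pass 70% of its speed; a pose out of reach is approached as far as the arm can. A call with a number of a shift or a turn outside -1 to 1 is refused whole. A call with a gripper value outside its range is refused whole. "fingers" is the closure, from 0 (fully open) to 1 (shut), set as the call begins (left out, the last holds). The fingers move at their own pace and stop on an object; "newtons" is the grip in N (left out, the last holds). Time passes only in rows, so rows that repeat a pose let the fingers close. It gives the time, the measured TCP pose, the force and the opening at its end, in the units of the state.
- env.sense(): the state, without advancing time (a new reading comes with each control period).
- grab_frame(name): name is "scene" or "top" or "wrist"; returns the picture (384x512x3 uint8, red, green, blue); there is no depth.
- calibration(name): a dict with "mtx" (3x3 intrinsics, pixels), "pose" (4x4, takes a point from camera to world coordinates). Camera axes: x right, y down, z forward; pixel columns grow to the right and rows downward; lengths in m; the calibration is good to about 2 mm. A picture is of the moment at which its call begins: read the wrist's pose just before it. calibration takes no time and is no camera call; for the wrist camera it gives the pose at the moment of the call.
- env.finish_job(): hands the job in, once; it reports no verdict.
The state is a dict: "clock": time; "joints": joint angles; "joint_velocities": joint speeds; "effort": joint torques, N m; "ee_pos": TCP position; "tool_rot": TCP orientation; "contact_force": force on the tool from outside, world axes, zero at the start; "ft_torque": the same for the moment, N m; "opening": finger opening in m.
Only numpy, scipy, OpenCV 4.12 (cv2) and the standard library are available. Lean on these libraries where they do the work, as an engineer would, in place of code of your own. Each camera call takes 0.05 s, during which the arm holds its last target.

## Working session

There is one attempt and no reset: what is moved stays moved. The work goes in short steps, Python scripts to look and compute and a tool call to move; the robot and the scene stay as the last step left them, time stands still between calls to the robot, and variables do not carry over. Pictures are saved under pics/ and viewed, and the job is handed in when it is done.

Besides the shell and the picture viewer there is one more tool, called after "Request:" in YAML: its name, and indented under it one key for each argument. servo_tool: Moves the arm, as the interface text tells. Shifts and turns lie within -1 to 1; 1 stands for 400 mm of shift or 360 degrees of turn. Its arguments: {"type":"object","properties":{"commands":{"type":"array","items":{"type":"array","items":{"type":"number","minimum":-1,"maximum":1}}},"fingers":{"type":"number"},"newtons":{"type":"number"}},"required":["commands"]}

```bash
ls; mkdir -p pics; python3 - <<'E'
from bench import env, grab_frame, calibration
import cv2
print(env.sense(), env.nose_length)
for n in ["scene","top","wrist"]:
    c=calibration(n); print(n,c)
    cv2.imwrite(f"pics/{n}0.png",grab_frame(n)[:,:,::-1])
E
```

```text
pics
{'clock': 0.0, 'joints': array([-1.26400931e+00,  2.38813007e-01, -1.42839555e-02,  1.31917367e+00,
       -7.06930480e-06,  1.57081026e+00]), 'joint_velocities': array([ 6.23694136e-04,  2.09175501e-05,  1.82796110e-03, -9.61469389e-05,
        9.07362562e-04, -4.42033522e-04]), 'effort': array([-6.88293497e-06, -5.38771355e+01,  3.46439087e+01,  1.83015328e-02,
        9.45938768e-05, -3.86347594e-06]), 'ee_pos': array([ 0.15842641, -0.50010842,  0.24464913]), 'tool_rot': array([ 9.88259062e-01,  1.52785745e-01, -1.16129997e-04, -7.27958001e-04]), 'contact_force': array([0.00357743, 0.67819978, 0.36521821]), 'ft_torque': array([ 0.00137451, -0.02019019, -0.01462421]), 'opening': 0.08537443321026328} 0.014
scene {'mtx': array([[373.49829986,   0.        , 259.3765019 ],
       [  0.        , 373.49829986, 189.30184901],
       [  0.        ,   0.        ,   1.        ]]), 'pose': array([[-0.71051733,  0.32656262, -0.62331532,  1.17425647],
       [ 0.70353752,  0.31186316, -0.63857367,  0.61884366],
       [-0.01414521, -0.89224337, -0.45133323,  0.5659718 ],
       [ 0.       
[... 188 characters left out ...]
     ,   1.        ]]), 'pose': array([[-0.00824532, -0.99187295,  0.12696482,  0.35146339],
       [-0.99995674,  0.00763193, -0.00531685, -0.06653102],
       [ 0.00430465, -0.12700317, -0.99189297,  0.9632316 ],
       [ 0.        ,  0.        ,  0.        ,  1.        ]])}
wrist {'mtx': array([[326.34758515,   0.        , 257.33767477],
       [  0.        , 326.34758515, 193.42929078],
       [  0.        ,   0.        ,   1.        ]]), 'pose': array([[ 0.30207488, -0.91953276, -0.25141654,  0.22078165],
       [-0.95328126, -0.29203361, -0.07727355, -0.48018166],
       [-0.00236652,  0.26301308, -0.96478937,  0.37240613],
       [ 0.        ,  0.        ,  0.        ,  1.        ]])}
```

View pics/scene0.png

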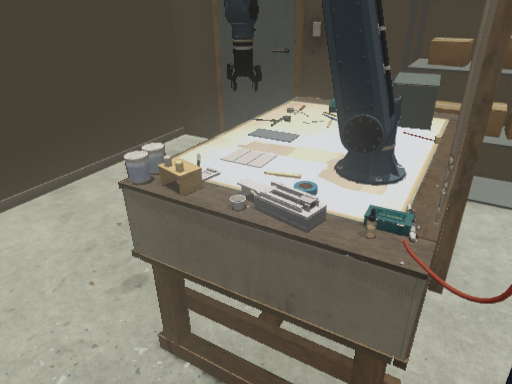

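View pics/top0.png

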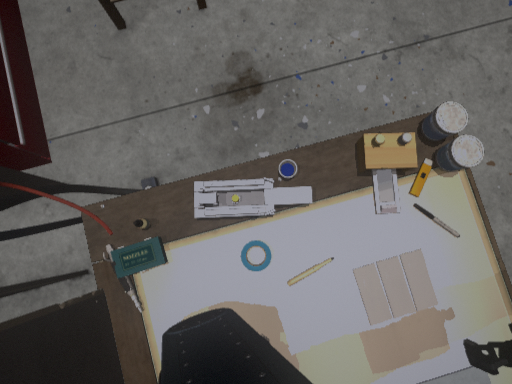

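View pics/wrist0.png

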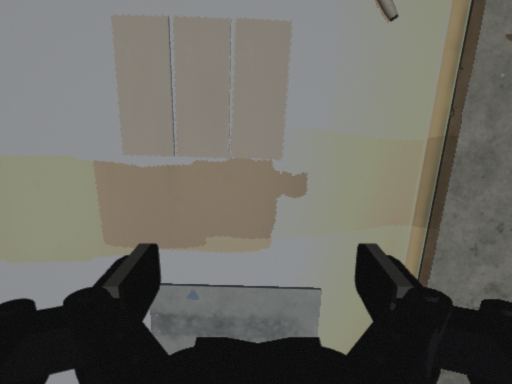

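```bash
python3 - <<'E'
import cv2
im=cv2.imread("pics/top0.png")
cv2.imwrite("pics/topA.png",cv2.resize(im[165:235,180:325],None,fx=5.5,fy=5.5,interpolation=cv2.INTER_CUBIC))
cv2.imwrite("pics/topB.png",cv2.resize(im[120:225,350:450],None,fx=5.5,fy=5.5,interpolation=cv2.INTER_CUBIC))
im=cv2.imread("pics/scene0.png")
cv2.imwrite("pics/scA.png",cv2.resize(im[140:240,140:340],None,fx=4,fy=4,interpolation=cv2.INTER_CUBIC))
E
```

```text
(no output)
```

View pics/topA.png

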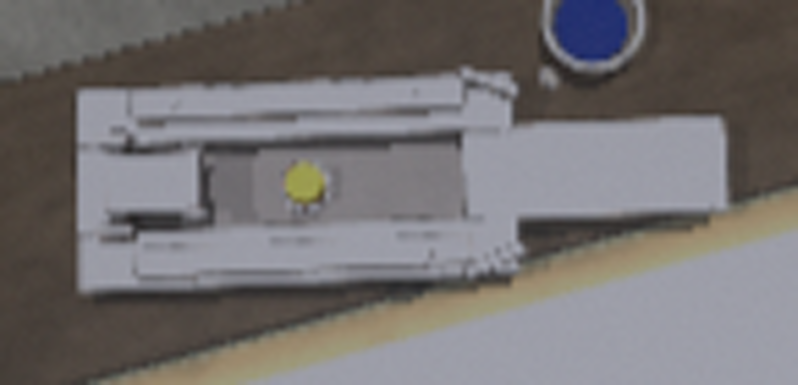

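View pics/topB.png

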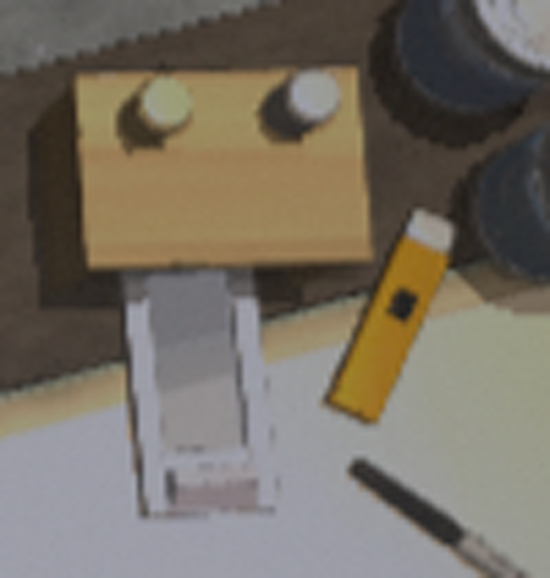

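View pics/scA.png

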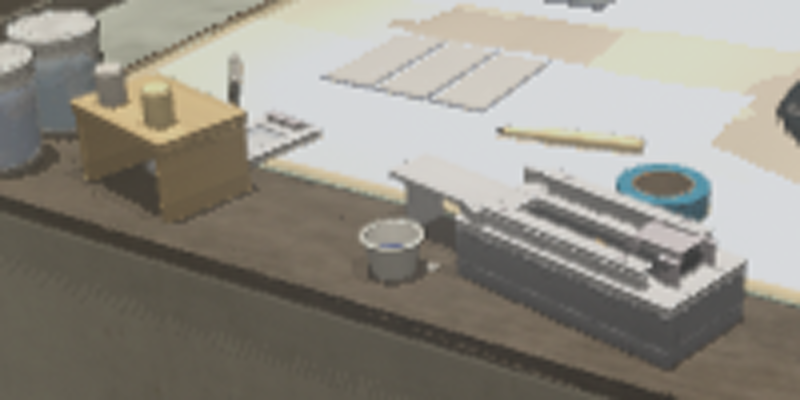

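```bash
cat > h.py <<'E'
from bench import env, grab_frame, calibration
import numpy as np, cv2
def ray(n,px,z,c=None):
    c=c or calibration(n); K=c["mtx"];P=c["pose"]
    d=P[:3,:3]@np.linalg.solve(K,[px[0],px[1],1.]); o=P[:3,3]
    return o+d*(z-o[2])/d[2]
def proj(n,X,c=None):
    c=c or calibration(n); P=np.linalg.inv(c["pose"]); q=c["mtx"]@(P[:3,:3]@np.asarray(X)+P[:3,3]); return q[:2]/q[2]
E
python3 - <<'E'
from h import *
A=lambda p:((p[0]+.5)/5.5-.5+180,(p[1]+.5)/5.5-.5+165)
B=lambda p:((p[0]+.5)/5.5-.5+350,(p[1]+.5)/5.5-.5+120)
r=lambda f,p,z:print(p,z,ray("top",f(p),z).round(4))
print("tongue");[r(A,p,.05) for p in [(724,118),(727,208),(515,126),(518,218)]]
print("housing left");[r(A,p,.05) for p in [(78,90),(80,290)]]
print("rail ends/wing");[r(A,p,.062) for p in [(512,85),(520,262)]]
print("lips");[r(A,p,.0665) for p in [(130,90),(465,75),(137,276),(465,272),(135,125),(465,105),(135,238),(462,225)]]
print("guard");[r(B,p,.01) for p in [(140,516),(275,510),(125,278),(258,275)]]
print("riser");[r(B,p,.074) for p in [(75,73),(357,68),(90,265),(372,262)]]
E
```

```text
tongue
(724, 118) 0.05 [ 0.472  -0.2013  0.05  ]
(727, 208) 0.05 [ 0.4307 -0.2016  0.05  ]
(515, 126) 0.05 [ 0.4691 -0.1056  0.05  ]
(518, 218) 0.05 [ 0.4269 -0.1064  0.05  ]
housing left
(78, 90) 0.05 [0.4872 0.0942 0.05  ]
(80, 290) 0.05 [0.3958 0.092  0.05  ]
rail ends/wing
(512, 85) 0.062 [ 0.4862 -0.104   0.062 ]
(520, 262) 0.062 [ 0.4062 -0.1066  0.062 ]
lips
(130, 90) 0.0665 [0.4846 0.0679 0.0665]
(465, 75) 0.0665 [ 0.4903 -0.0827  0.0665]
(137, 276) 0.0665 [0.401  0.0639 0.0665]
(465, 272) 0.0665 [ 0.4017 -0.0818  0.0665]
(135, 125) 0.0665 [0.4687 0.0655 0.0665]
(465, 105) 0.0665 [ 0.4766 -0.0826  0.0665]
(135, 238) 0.0665 [0.418  0.065  0.0665]
(462, 225) 0.0665 [ 0.4226 -0.0807  0.0665]
guard
(140, 516) 0.01 [ 0.4042 -0.3716  0.01  ]
(275, 510) 0.01 [ 0.4065 -0.4358  0.01  ]
(125, 278) 0.01 [ 0.5185 -0.3699  0.01  ]
(258, 275) 0.01 [ 0.5195 -0.434   0.01  ]
riser
(75, 73) 0.074 [ 0.6019 -0.3313  0.074 ]
(357, 68) 0.074 [ 0.6033 -0.4597  0.074 ]
(90, 265) 0.074 [ 0.5133 -0.3341  0.074 ]
(372, 262) 0.074 [ 0.5137 -0.4609  0.074 ]
```

Request:
servo_tool:
  commands:
    - [0.1, 0.03, -0.02, 0, 0, -0.01]
    - [0.22, 0.07, -0.04, 0, 0, -0.02]
    - [0.36, 0.11, -0.07, 0, 0, -0.03]
    - [0.5, 0.16, -0.1, 0, 0, -0.038]
    - [0.62, 0.2, -0.12, 0, 0, -0.045]
    - [0.71, 0.23, -0.13, 0, 0, -0.045]
    - [0.76, 0.24, -0.14, 0, 0, -0.045]
    - [0.76, 0.24, -0.14, 0, 0, -0.045]

```text
clock: 1.15
ee_pos: [0.4631, -0.4041, 0.1885]
tool_rot: [1.0, 0.013, -0.0, -0.0]
contact_force: [-0.2, -0.8, 0.2]
opening: 0.0852
```

```bash
python3 - <<'E'
from h import *
np.set_printoptions(suppress=True,precision=4)
s=env.sense();print(s["clock"],s["ee_pos"],s["tool_rot"],s["joints"],s["contact_force"])
c=calibration("wrist");print(c["pose"])
im=grab_frame("wrist");cv2.imwrite("pics/w1.png",im[:,:,::-1]);np.save("w1.npy",c["pose"])
cv2.imwrite("pics/w1b.png",cv2.resize(im[:,:,::-1],(800,600),interpolation=cv2.INTER_CUBIC))
A=lambda p:((p[0]+.5)/5.5-.5+180,(p[1]+.5)/5.5-.5+165)
print("cup",ray("top",A((592,22)),.031))
E
```

```text
1.15 [ 0.4631 -0.4041  0.1885] [ 0.9999  0.0128 -0.0005 -0.0004] [-0.7175  0.4148  0.1001  1.2572 -0.0001  2.3986] [-0.1668 -0.7522  0.2449]
[[ 0.0256 -0.9641 -0.2642  0.5286]
 [-0.9997 -0.0252 -0.005  -0.4025]
 [-0.0018  0.2642 -0.9645  0.3161]
 [ 0.      0.      0.      1.    ]]
cup [ 0.5205 -0.1433  0.031 ]
```

View pics/w1b.png

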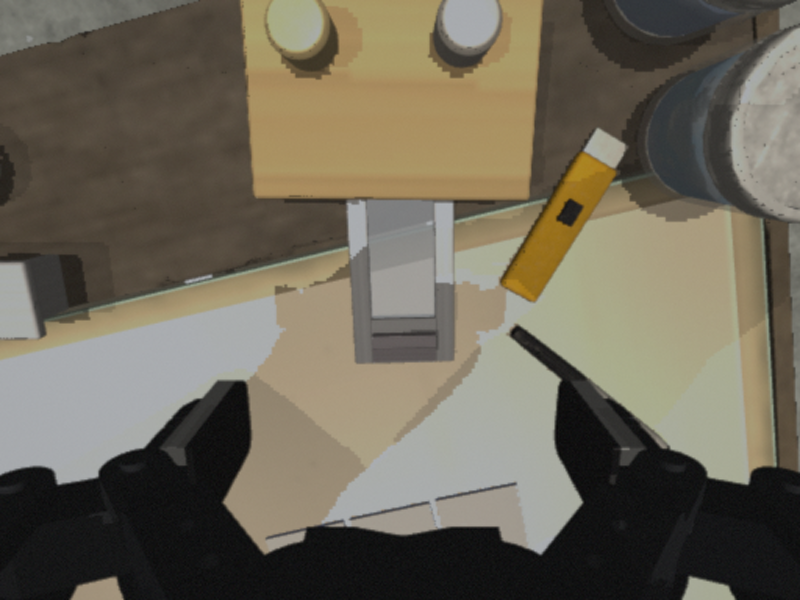

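Request:
servo_tool:
  commands:
    - [0, 0, 0, 0, 0, 0.02]
    - [0, 0, 0, 0, 0, 0.045]
    - [0, 0, 0, 0, 0, 0.073]
    - [0, 0, 0, 0, 0, 0.1]
    - [0, 0, 0, 0, 0, 0.128]
    - [0, 0, 0, 0, 0, 0.155]
    - [0, 0, 0, 0, 0, 0.183]
    - [0, 0, 0, 0, 0, 0.21]

```text
clock: 2.2
ee_pos: [0.4609, -0.4054, 0.1898]
tool_rot: [0.782, 0.624, -0.0, 0.0]
contact_force: [-0.1, 0.8, -0.3]
opening: 0.0857
```

Request:
servo_tool:
  commands:
    - [0, 0, 0, 0, 0, 0.028]
    - [0, 0, 0, 0, 0, 0.056]
    - [0, 0, 0, 0, 0, 0.084]
    - [0, 0, 0, 0, 0, 0.112]
    - [0, 0, 0, 0, 0, 0.14]
    - [0, 0, 0, 0, 0, 0.168]
    - [0, 0, 0, 0, 0, 0.196]
    - [0, 0, 0, 0, 0, 0.22]

```text
clock: 3.2
ee_pos: [0.4609, -0.4053, 0.1898]
tool_rot: [0.205, 0.979, -0.0, -0.0]
contact_force: [0.1, 0.3, -0.4]
opening: 0.0851
```

Request:
servo_tool:
  commands:
    - [0, 0, 0, 0, 0, 0.025]
    - [0, 0, 0, 0, 0, 0.05]
    - [0, 0, 0, 0, 0, 0.066]
    - [0, 0, 0, 0, 0, 0.068]
    - [0, 0, 0, 0, 0, 0.068]

```text
clock: 3.82
ee_pos: [0.4617, -0.4049, 0.1896]
tool_rot: [-0.004, 1.0, -0.0, 0.0]
contact_force: [1.1, 0.1, -0.0]
opening: 0.0854
```

```bash
python3 - <<'E'
from h import *
np.set_printoptions(suppress=True,precision=4)
c1=dict(mtx=calibration("wrist")["mtx"],pose=np.load("w1.npy"))
S=lambda p:((p[0]+.5)/1.5625-.5,(p[1]+.5)/1.5625-.5)
for p,z in [((357,362),.01),((453,360),.01),((347,200),.01),((454,200),.01),((254,197),.074),((528,198),.074)]: print(p,ray("wrist",S(p),z,c1))
s=env.sense();print(s["clock"],s["ee_pos"],s["tool_rot"],s["joints"],s["contact_force"])
c=calibration("wrist");print(c["pose"])
im=grab_frame("wrist");np.save("w2.npy",c["pose"])
cv2.imwrite("pics/w2b.png",cv2.resize(im[:,:,::-1],(800,600),interpolation=cv2.INTER_CUBIC))
E
```

```text
(357, 362) [ 0.4044 -0.3759  0.01  ]
(453, 360) [ 0.4074 -0.4376  0.01  ]
(347, 200) [ 0.5066 -0.3698  0.01  ]
(454, 200) [ 0.5082 -0.4329  0.01  ]
(254, 197) [ 0.5115 -0.3333  0.074 ]
(528, 198) [ 0.5143 -0.461   0.074 ]
3.825 [ 0.4617 -0.4049  0.1896] [-0.0042  1.     -0.0002  0.    ] [-0.7198  0.4124  0.099   1.2572 -0.0002 -0.7283] [ 1.1258  0.1046 -0.0228]
[[-0.0086  0.9647  0.263   0.3941]
 [ 1.      0.0081  0.003  -0.4054]
 [ 0.0008  0.2631 -0.9648  0.3172]
 [ 0.      0.      0.      1.    ]]
```

View pics/w2b.png

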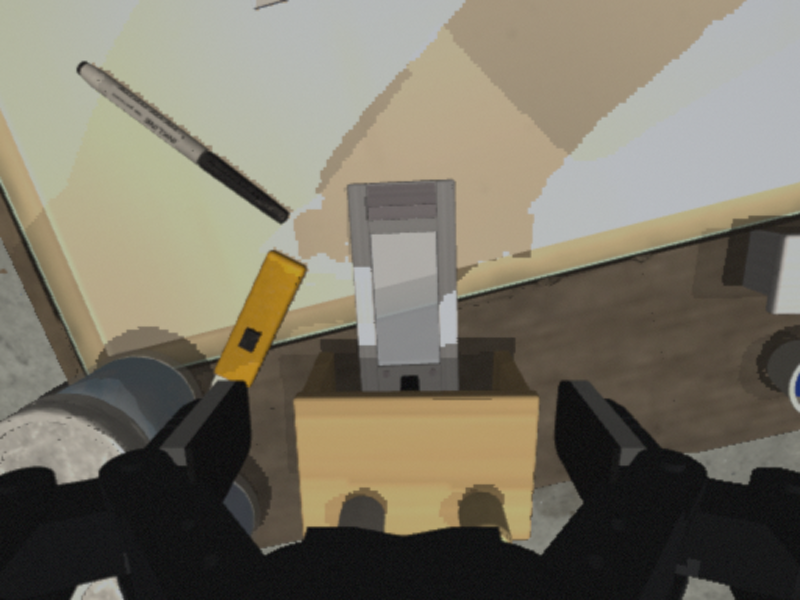

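```bash
python3 - <<'E'
from h import *
np.set_printoptions(suppress=True,precision=4)
S=lambda p:((p[0]+.5)/1.5625-.5,(p[1]+.5)/1.5625-.5)
for p,z in [((348,185),.01),((454,180),.01),((362,388),.01),((458,388),.01),((297,398),.074),((538,397),.074)]: print(p,ray("wrist",S(p),z))
E
```

```text
(348, 185) [ 0.4068 -0.4369  0.01  ]
(454, 180) [ 0.4034 -0.3748  0.01  ]
(362, 388) [ 0.5362 -0.4302  0.01  ]
(458, 388) [ 0.5357 -0.3674  0.01  ]
(297, 398) [ 0.5126 -0.459   0.074 ]
(538, 397) [ 0.5109 -0.3335  0.074 ]
```

Request:
servo_tool:
  commands:
    - [0, 0.005, -0.05, 0, 0, 0.007]
    - [0, 0.005, -0.13, 0, 0, 0.007]
    - [0, 0.005, -0.22, 0, 0, 0.007]
    - [0, 0.005, -0.3, 0, 0, 0.007]
    - [0, 0.005, -0.36, 0, 0, 0.007]
    - [0, 0.005, -0.395, 0, 0, 0.007]
    - [0, 0.005, -0.4, 0, 0, 0.007]
    - [0, 0.005, -0.4, 0, 0, 0.007]

```text
clock: 4.88
ee_pos: [0.4629, -0.4028, 0.03]
tool_rot: [-0.028, 1.0, -0.0, 0.0]
contact_force: [0.1, -0.7, 0.4]
opening: 0.085
```

```bash
python3 - <<'E'
from h import *
np.set_printoptions(suppress=True,precision=4)
s=env.sense();print(s["clock"],s["ee_pos"],s["tool_rot"],s["contact_force"])
im=grab_frame("wrist")
cv2.imwrite("pics/w3b.png",cv2.resize(im[:,:,::-1],(800,600),interpolation=cv2.INTER_CUBIC))
E
```

```text
4.875 [ 0.4629 -0.4028  0.03  ] [-0.0276  0.9996 -0.0004  0.0004] [ 0.1069 -0.7404  0.4072]
```

View pics/w3b.png

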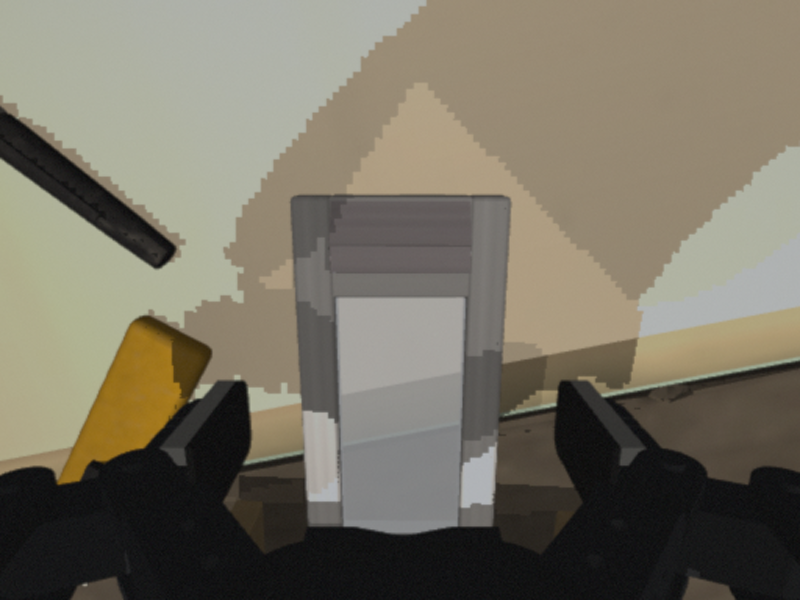

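```bash
python3 - <<'E'
from h import *
np.set_printoptions(suppress=True,precision=4)
c=dict(mtx=calibration("wrist")["mtx"],pose=np.load("w2.npy"))
S=lambda p:((p[0]+.5)/1.5625-.5,(p[1]+.5)/1.5625-.5)
for p in [(270,250),(306,268),(250,387),(215,375)]: print(p,ray("wrist",S(p),.0,c),ray("wrist",S(p),.012,c))
for p in [(138,318),(212,352),(180,405)]: print(p,ray("wrist",S(p),.0),ray("wrist",S(p),.012))
E
```

```text
(270, 250) [ 0.4471 -0.4877  0.    ] [ 0.4451 -0.4846  0.012 ]
(306, 268) [ 0.4584 -0.4656  0.    ] [ 0.456  -0.4634  0.012 ]
(250, 387) [ 0.5406 -0.5068  0.    ] [ 0.535 -0.503  0.012]
(215, 375) [ 0.532  -0.5297  0.    ] [ 0.5268 -0.525   0.012 ]
(138, 318) [ 0.4484 -0.4892  0.    ] [ 0.4444 -0.4829  0.012 ]
(212, 352) [ 0.4588 -0.4658  0.    ] [ 0.454  -0.4612  0.012 ]
(180, 405) [ 0.4787 -0.4774  0.    ] [ 0.4723 -0.472   0.012 ]
```

Request:
servo_tool:
  commands:
    - [0, 0, 0, 0, 0, 0]
    - [0, 0, -0.01, 0, 0, 0]
    - [0, 0, -0.02, 0, 0, 0]
    - [0, 0, -0.025, 0, 0, 0]
  fingers: 0.13
  newtons: 60

```text
clock: 5.42
ee_pos: [0.4624, -0.4023, 0.0188]
tool_rot: [-0.028, 1.0, 0.0, -0.0]
contact_force: [-0.2, -0.1, 0.0]
opening: 0.0741
```

Request:
servo_tool:
  commands:
    - [0, 0, -0.005, 0, 0, 0]
    - [0, 0, -0.01, 0, 0, 0]
    - [0, 0, -0.012, 0, 0, 0]
    - [0, 0, -0.012, 0, 0, 0]

```text
clock: 5.92
ee_pos: [0.4625, -0.4024, 0.0144]
tool_rot: [-0.028, 1.0, -0.0, -0.0]
contact_force: [0.3, -0.5, 1.4]
opening: 0.0744
```

```bash
python3 - <<'E'
from h import *
im=grab_frame("scene")
p=proj("scene",[.46,-.40,.02]);print(p)
x,y=map(int,p)
cv2.imwrite("pics/s3.png",cv2.resize(im[y-45:y+45,x-60:x+60,::-1],None,fx=6.5,fy=6.5,interpolation=cv2.INTER_CUBIC))
E
```

```text
[203.28332749 171.53461389]
```

View pics/s3.png

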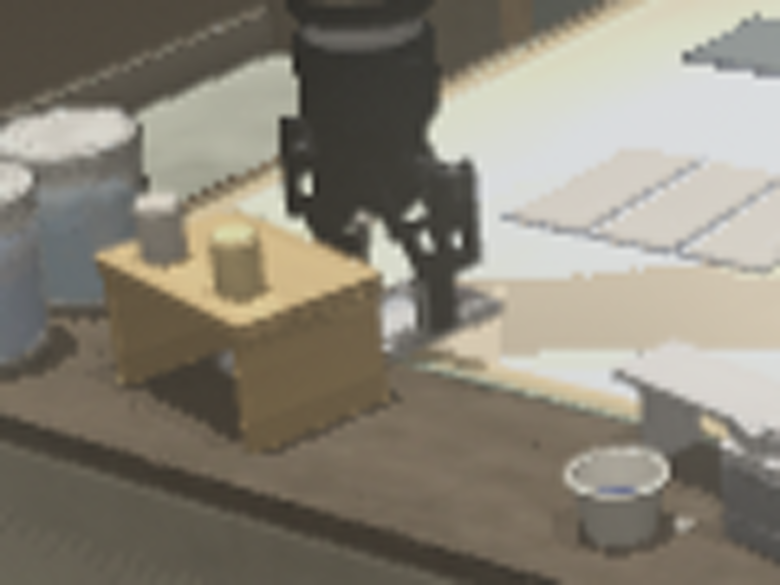

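```bash
python3 - <<'E'
from h import *
print(env.sense()["contact_force"])
for z in (0,.005,.01,.02): 
  for y in (-.36,-.35):
    p=proj("scene",[.4625,y,z]); print(z,y,(p-[143,126])*6.5)
E
```

```text
[ 0.50612628  1.08933288 -0.08959063]
0 -0.36 [435.722138   351.48378697]
0 -0.35 [447.12929077 356.93862773]
0.005 -0.36 [435.04472256 343.18812187]
0.005 -0.35 [446.46815517 348.61205133]
0.01 -0.36 [434.36499027 334.86408459]
0.01 -0.35 [445.80474742 340.25685857]
0.02 -0.36 [432.99852746 318.13030928]
0.02 -0.35 [444.47106843 323.46003179]
```

Request:
servo_tool:
  commands:
    - [0, 0, -0.004, 0, 0, 0]
    - [0, 0, -0.008, 0, 0, 0]
    - [0, 0, -0.008, 0, 0, 0]

```text
clock: 6.35
ee_pos: [0.4624, -0.4024, 0.0111]
tool_rot: [-0.028, 1.0, 0.0, -0.0]
contact_force: [-0.3, -0.2, 0.2]
opening: 0.0744
```

Request:
servo_tool:
  commands:
    - [0, 0, 0, 0, 0, 0]
    - [0, 0, 0, 0, 0, 0]
    - [0, 0, 0, 0, 0, 0]
    - [0, 0, 0, 0, 0, 0]
  fingers: 0.5
  newtons: 70

```text
clock: 6.85
ee_pos: [0.4627, -0.4026, 0.012]
tool_rot: [-0.028, 1.0, -0.0, 0.0]
contact_force: [-1.3, 2.2, 5.8]
opening: 0.0614
```

Request:
servo_tool:
  commands:
    - [0, 0, 0.006, 0, 0, 0]
    - [0, 0, 0.014, 0, 0, 0]
    - [0, 0, 0.018, 0, 0, 0]
    - [0, 0, 0.018, 0, 0, 0]

```text
clock: 7.35
ee_pos: [0.4626, -0.4024, 0.0185]
tool_rot: [-0.028, 1.0, -0.0, 0.0]
contact_force: [0.0, -0.7, -2.3]
opening: 0.0618
```

```bash
python3 - <<'E'
from h import *
im=grab_frame("wrist")
cv2.imwrite("pics/w4b.png",cv2.resize(im[:,:,::-1],(800,600),interpolation=cv2.INTER_CUBIC))
im=grab_frame("scene")
cv2.imwrite("pics/s4.png",cv2.resize(im[126:216,143:263,::-1],None,fx=6.5,fy=6.5,interpolation=cv2.INTER_CUBIC))
E
```

```text
(no output)
```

View pics/w4b.png

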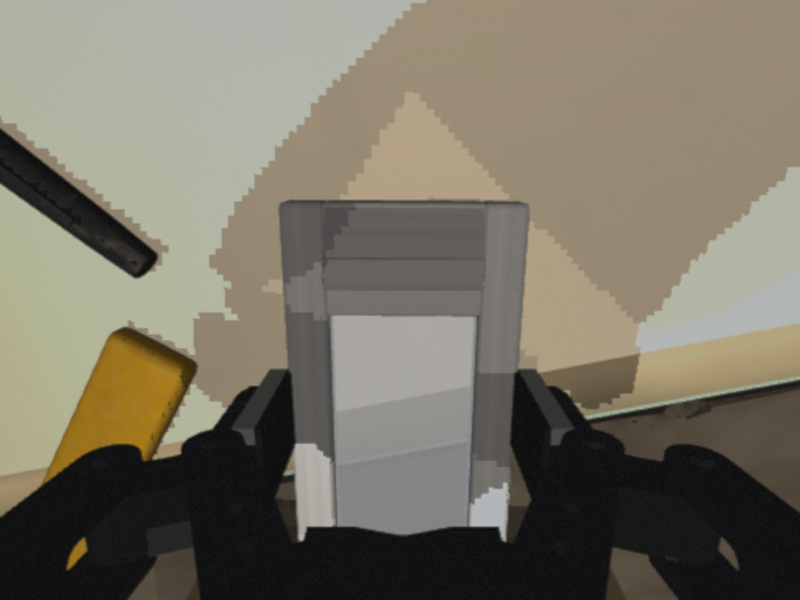

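View pics/s4.png

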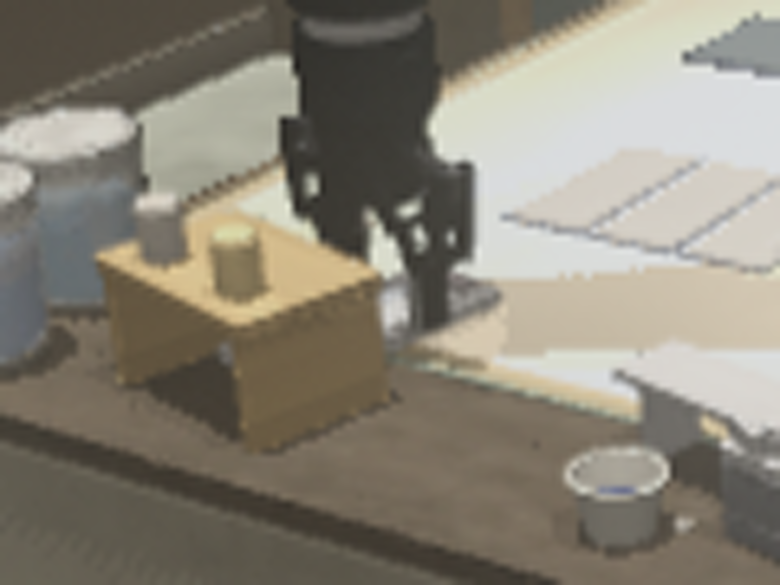

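Request:
servo_tool:
  commands:
    - [-0.015, -0.001, 0.004, 0, 0, 0]
    - [-0.04, -0.002, 0.006, 0, 0, 0]
    - [-0.07, -0.004, 0.006, 0, 0, 0]
    - [-0.105, -0.006, 0.006, 0, 0, 0]
    - [-0.14, -0.007, 0.006, 0, 0, 0]
    - [-0.165, -0.009, 0.01, 0, 0, 0]
    - [-0.18, -0.009, 0.05, 0, 0, 0]
    - [-0.18, -0.009, 0.1, 0, 0, 0]

```text
clock: 8.45
ee_pos: [0.39, -0.406, 0.0596]
tool_rot: [-0.028, 1.0, 0.0, -0.0]
contact_force: [0.3, -0.3, -2.4]
opening: 0.0617
```

```bash
python3 - <<'E'
from h import *
im=grab_frame("wrist")
cv2.imwrite("pics/w5b.png",cv2.resize(im[:,:,::-1],(800,600),interpolation=cv2.INTER_CUBIC))
E
```

```text
(no output)
```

View pics/w5b.png

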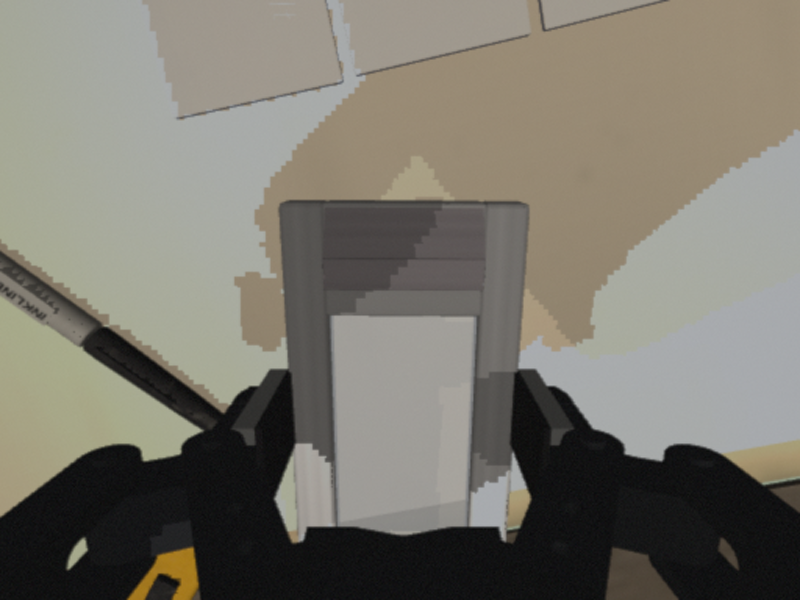

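Request:
servo_tool:
  commands:
    - [0, 0, 0.03, 0, 0, -0.02]
    - [0, 0.01, 0.06, 0, 0, -0.047]
    - [0, 0.04, 0.09, 0, 0, -0.075]
    - [0, 0.08, 0.11, 0, 0, -0.102]
    - [0, 0.13, 0.12, 0, 0, -0.13]
    - [0.01, 0.18, 0.12, 0, 0, -0.157]
    - [0.02, 0.24, 0.12, 0, 0, -0.185]
    - [0.04, 0.3, 0.12, 0, 0, -0.21]

```text
clock: 9.5
ee_pos: [0.4068, -0.2854, 0.1071]
tool_rot: [0.593, 0.805, 0.0, 0.001]
contact_force: [0.0, -0.7, -3.0]
opening: 0.0612
```

Request:
servo_tool:
  commands:
    - [0.03, 0.06, 0, 0, 0, -0.022]
    - [0.06, 0.12, 0, 0, 0, -0.038]
    - [0.08, 0.17, 0, 0, 0, -0.044]
    - [0.1, 0.2, 0, 0, 0, -0.044]
    - [0.11, 0.215, 0, 0, 0, -0.044]
    - [0.11, 0.22, 0, 0, 0, -0.044]
    - [0.11, 0.22, 0, 0, 0, -0.044]

```text
clock: 10.38
ee_pos: [0.4503, -0.1983, 0.1064]
tool_rot: [0.696, 0.718, -0.0, -0.0]
contact_force: [0.3, -0.2, -2.3]
opening: 0.0612
```

```bash
python3 - <<'E'
from h import *
np.set_printoptions(suppress=True,precision=4)
s=env.sense();print(s["clock"],s["ee_pos"],s["tool_rot"],s["joints"],s["contact_force"])
im=grab_frame("wrist");np.save("w6.npy",calibration("wrist")["pose"])
cv2.imwrite("pics/w6b.png",cv2.resize(im[:,:,::-1],(800,600),interpolation=cv2.INTER_CUBIC))
E
```

```text
10.375 [ 0.4503 -0.1983  0.1064] [ 0.6963  0.7177 -0.0001 -0.0001] [-0.4148  0.2728 -0.3425  0.9557 -0.0002  1.1258] [ 0.3082 -0.1616 -2.3252]
```

View pics/w6b.png

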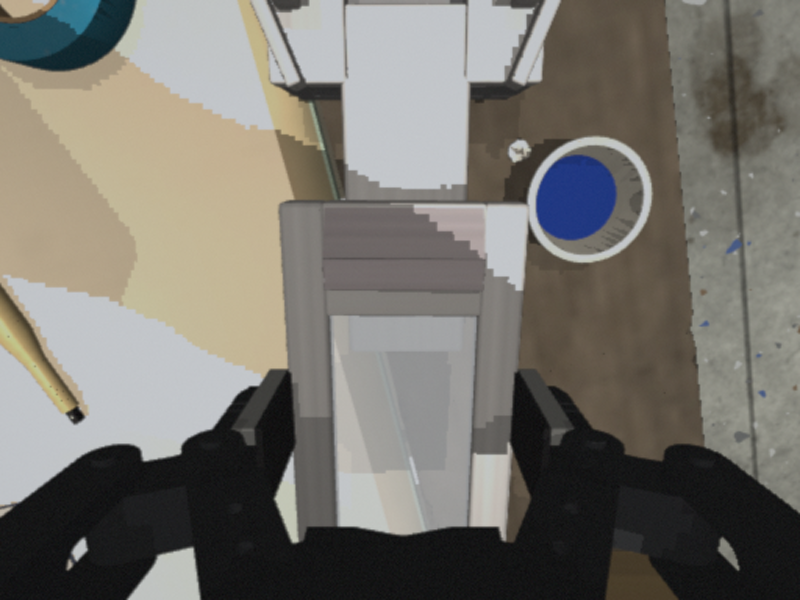

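```bash
python3 - <<'E'
from h import *
np.set_printoptions(suppress=True,precision=4)
im=cv2.imread("pics/w6b.png")
S=lambda p:((p[0]+.5)/1.5625-.5,(p[1]+.5)/1.5625-.5)
g=cv2.cvtColor(im,cv2.COLOR_BGR2GRAY).astype(int)
for r in (110,130,150,170):   # strongest edges near tongue sides
    d=np.diff(g[r].astype(int)); print(r, 335+d[335:360].argmax(), 455+d[455:485].argmin(), im[r,360],im[r,450])
for p,z in [((346,100),.05),((344.5,180),.05),((466.5,100),.05),((467.5,180),.05),((271,80),.062),((543,80),.062),((281,204),None),((528,204),None)]:
    if z is None: z=env.sense()["ee_pos"][2]-.002
    print(p,ray("wrist",S(p),z))
E
```

```text
110 342 467 [201 198 194] [202 198 194]
130 343 467 [202 198 195] [202 198 195]
150 343 467 [202 199 195] [202 199 196]
170 345 466 [202 199 195] [202 199 196]
(346, 100) [ 0.4275 -0.1116  0.05  ]
(344.5, 180) [ 0.427  -0.1379  0.05  ]
(466.5, 100) [ 0.4681 -0.1104  0.05  ]
(467.5, 180) [ 0.4701 -0.1366  0.05  ]
(271, 80) [ 0.4053 -0.1078  0.062 ]
(543, 80) [ 0.4903 -0.1052  0.062 ]
(281, 204) [ 0.4171 -0.1425  0.1044]
(528, 204) [ 0.4789 -0.1406  0.1044]
```

Request:
servo_tool:
  commands:
    - [0.001, 0.01, -0.02, 0, 0, 0]
    - [0.001, 0.02, -0.045, 0, 0, 0]
    - [0.001, 0.03, -0.07, 0, 0, 0]
    - [0.001, 0.035, -0.09, 0, 0, 0]
    - [0.001, 0.04, -0.1, 0, 0, 0]
    - [0.001, 0.04, -0.105, 0, 0, 0]
    - [0.001, 0.04, -0.107, 0, 0, 0]
    - [0.001, 0.04, -0.107, 0, 0, 0]

```text
clock: 11.42
ee_pos: [0.4511, -0.1822, 0.0638]
tool_rot: [0.696, 0.718, 0.0, 0.0]
contact_force: [0.3, -0.3, -2.4]
opening: 0.0617
```

```bash
python3 - <<'E'
from h import *
np.set_printoptions(suppress=True,precision=4)
s=env.sense();print(s["clock"],s["ee_pos"],s["tool_rot"],s["contact_force"],s["ft_torque"])
im=grab_frame("wrist")
cv2.imwrite("pics/w7b.png",cv2.resize(im[:,:,::-1],(800,600),interpolation=cv2.INTER_CUBIC))
im=grab_frame("scene");x,y=map(int,proj("scene",[.45,-.14,.06]))
cv2.imwrite("pics/s7.png",cv2.resize(im[y-50:y+40,x-60:x+60,::-1],None,fx=6.5,fy=6.5,interpolation=cv2.INTER_CUBIC))
E
```

```text
11.425 [ 0.4511 -0.1822  0.0638] [0.6963 0.7177 0.     0.0001] [ 0.3163 -0.2732 -2.3898] [ 0.0698  0.033  -0.0288]
```

View pics/w7b.png

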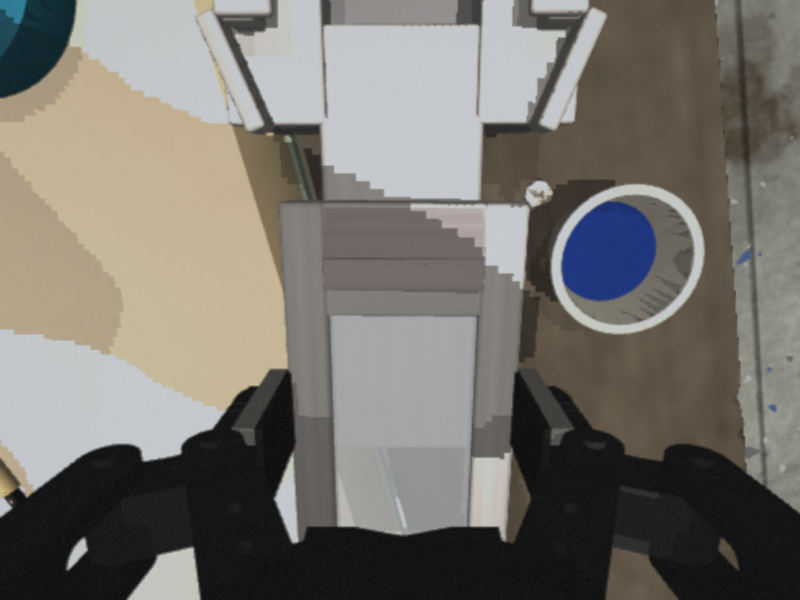

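View pics/s7.png

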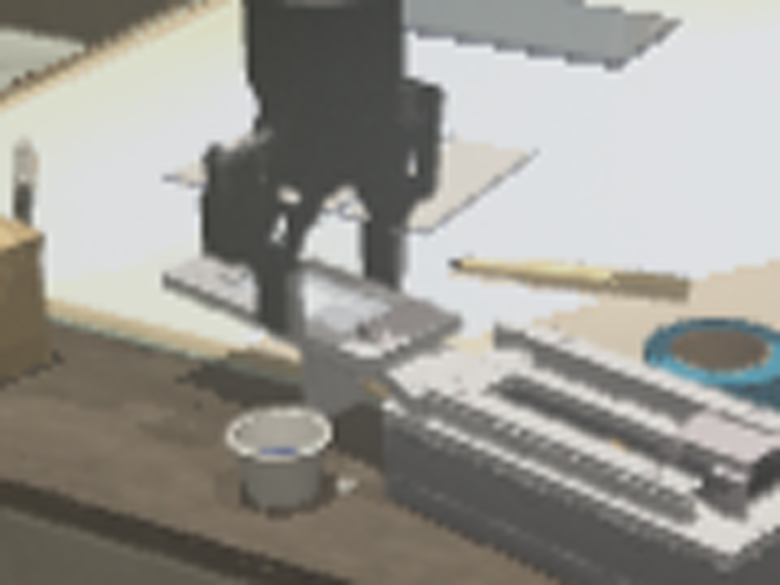

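Request:
servo_tool:
  commands:
    - [-0.001, 0, -0.002, 0, 0, 0]
    - [-0.001, 0.01, -0.002, 0, 0, 0]
    - [-0.002, 0.03, -0.002, 0, 0, 0]
    - [-0.003, 0.05, -0.002, 0, 0, 0]
    - [-0.003, 0.065, -0.002, 0, 0, 0]
    - [-0.004, 0.08, -0.002, 0, 0, 0]
    - [-0.004, 0.09, -0.002, 0, 0, 0]
    - [-0.004, 0.09, -0.002, 0, 0, 0]

```text
clock: 12.52
ee_pos: [0.4494, -0.1458, 0.0629]
tool_rot: [0.696, 0.718, -0.0, -0.0]
contact_force: [0.0, -0.4, -2.5]
opening: 0.0613
```

```bash
python3 - <<'E'
from h import *
np.set_printoptions(suppress=True,precision=4)
s=env.sense();print(s["clock"],s["ee_pos"],s["tool_rot"],s["contact_force"],s["ft_torque"])
im=grab_frame("wrist")
cv2.imwrite("pics/w8b.png",cv2.resize(im[:,:,::-1],(800,600),interpolation=cv2.INTER_CUBIC))
E
```

```text
12.525 [ 0.4494 -0.1458  0.0629] [ 0.6961  0.7179 -0.     -0.    ] [ 0.0328 -0.3878 -2.5339] [0.0584 0.0318 0.039 ]
```

View pics/w8b.png

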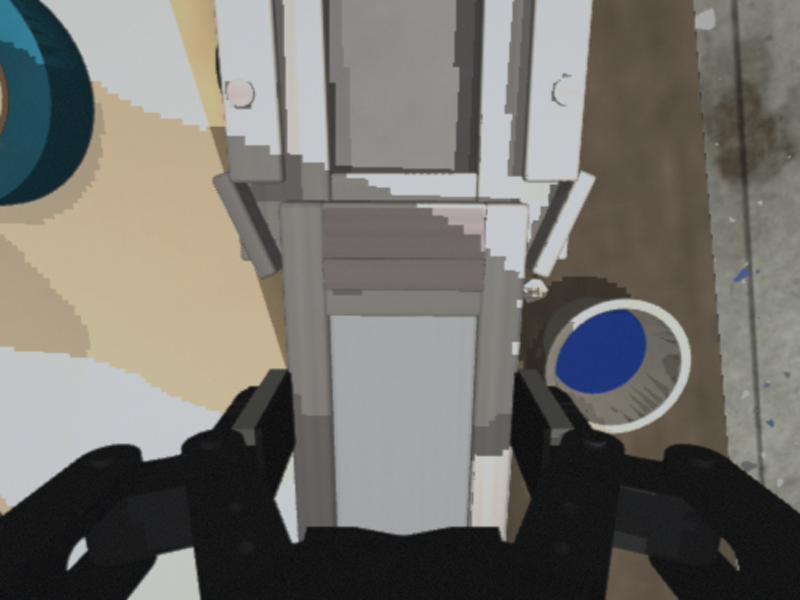

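Request:
servo_tool:
  commands:
    - [0, 0.01, 0, 0, 0, 0]
    - [-0.001, 0.02, 0, 0, 0, 0]
    - [-0.001, 0.03, 0, 0, 0, 0]
    - [-0.001, 0.04, 0, 0, 0, 0]
    - [-0.002, 0.05, 0, 0, 0, 0]
    - [-0.002, 0.05, 0, 0, 0, 0]

```text
clock: 13.32
ee_pos: [0.4485, -0.1257, 0.0629]
tool_rot: [0.696, 0.718, -0.0, -0.0]
contact_force: [0.4, -0.4, -2.8]
opening: 0.0615
```

```bash
python3 - <<'E'
from h import *
np.set_printoptions(suppress=True,precision=4)
s=env.sense();print(s["clock"],s["ee_pos"],s["tool_rot"],s["contact_force"],s["ft_torque"])
im=grab_frame("wrist")
cv2.imwrite("pics/w9b.png",cv2.resize(im[:,:,::-1],(800,600),interpolation=cv2.INTER_CUBIC))
E
```

```text
13.325 [ 0.4485 -0.1257  0.0629] [ 0.6961  0.7179 -0.     -0.0001] [ 0.4251 -0.4382 -2.752 ] [0.052  0.0553 0.0078]
```

View pics/w9b.png

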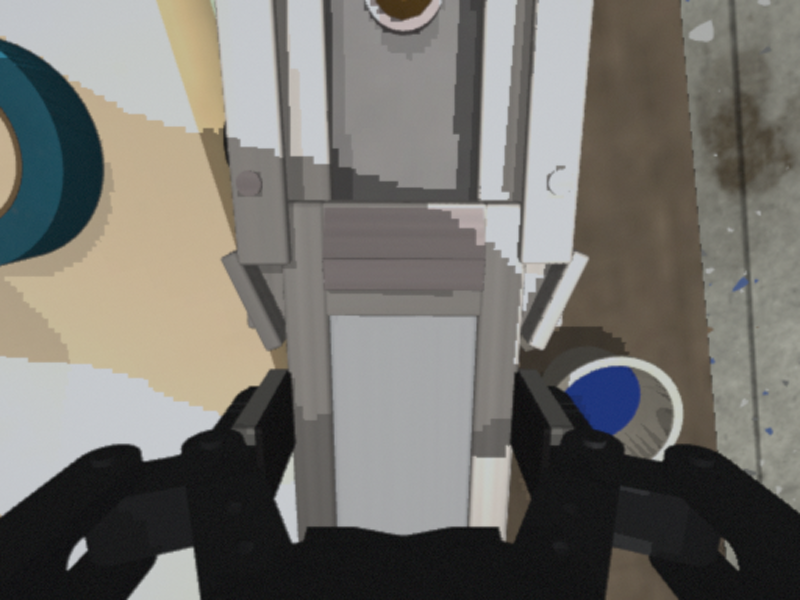

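Request:
servo_tool:
  commands:
    - [0, 0, -0.0015, 0, 0, 0]
    - [0, 0, -0.003, 0, 0, 0]
    - [0, 0, -0.003, 0, 0, 0]

```text
clock: 13.75
ee_pos: [0.4486, -0.1261, 0.062]
tool_rot: [0.696, 0.718, 0.0, 0.0]
contact_force: [-1.3, 1.2, 4.2]
opening: 0.0618
```

Request:
servo_tool:
  commands:
    - [0, 0, 0, 0, 0, 0]
    - [0, 0, 0, 0, 0, 0]
    - [0, 0, 0, 0, 0, 0]
    - [0, 0, 0, 0, 0, 0]
  fingers: 0.12

```text
clock: 14.25
ee_pos: [0.4485, -0.1261, 0.0616]
tool_rot: [0.696, 0.718, -0.0, -0.0]
contact_force: [-0.4, -0.6, -0.5]
opening: 0.0752
```

Released. Raise straight up, then back over the tab and look.

Request:
servo_tool:
  commands:
    - [0, 0, 0.03, 0, 0, 0]
    - [0, 0, 0.08, 0, 0, 0]
    - [0, 0, 0.14, 0, 0, 0]
    - [0, 0, 0.19, 0, 0, 0]
    - [0.001, -0.03, 0.22, 0, 0, 0]
    - [0.004, -0.1, 0.22, 0, 0, 0]
    - [0.006, -0.17, 0.22, 0, 0, 0]
    - [0.006, -0.195, 0.22, 0, 0, 0]

```text
clock: 15.25
ee_pos: [0.4509, -0.2058, 0.1498]
tool_rot: [0.697, 0.717, -0.0, 0.0]
contact_force: [0.2, 0.4, 0.5]
opening: 0.0753
```

Request:
servo_tool:
  commands:
    - [0, 0, 0, 0, 0, 0]
    - [0, 0, 0, 0, 0, 0]
  fingers: 0.45

```text
clock: 15.5
ee_pos: [0.4507, -0.2035, 0.1496]
tool_rot: [0.696, 0.718, -0.0, -0.0]
contact_force: [0.5, -0.7, -0.0]
opening: 0.0469
```

```bash
python3 - <<'E'
from h import *
np.set_printoptions(suppress=True,precision=4)
s=env.sense();print(s["clock"],s["ee_pos"],s["tool_rot"],s["contact_force"],s["opening"])
im=grab_frame("wrist");np.save("w10.npy",calibration("wrist")["pose"])
cv2.imwrite("pics/w10b.png",cv2.resize(im[:,:,::-1],(800,600),interpolation=cv2.INTER_CUBIC))
im=grab_frame("top")
cv2.imwrite("pics/t10.png",cv2.resize(im[140:240,180:340,::-1],None,fx=5,fy=5,interpolation=cv2.INTER_CUBIC))
E
```

```text
15.5 [ 0.4507 -0.2035  0.1496] [ 0.6962  0.7178 -0.     -0.0003] [ 0.5158 -0.7322 -0.035 ] 0.0469191229159463
```

View pics/w10b.png

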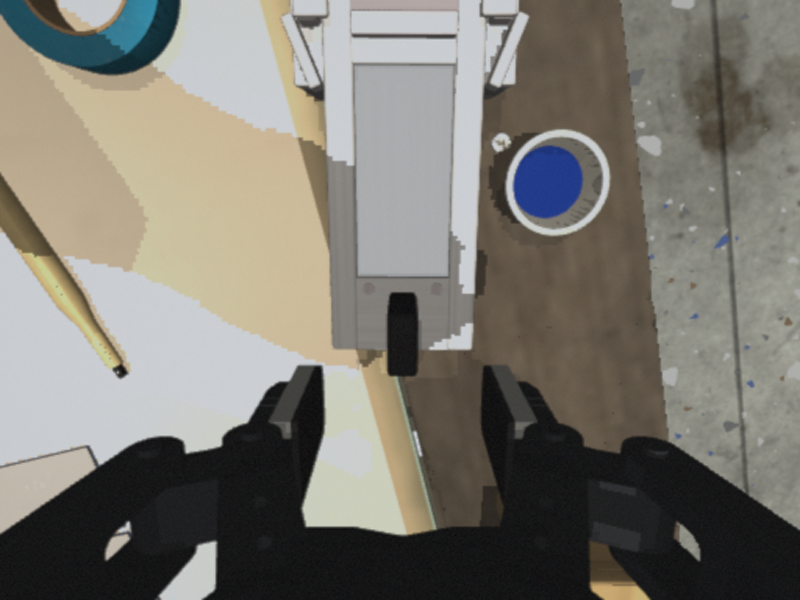

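View pics/t10.png

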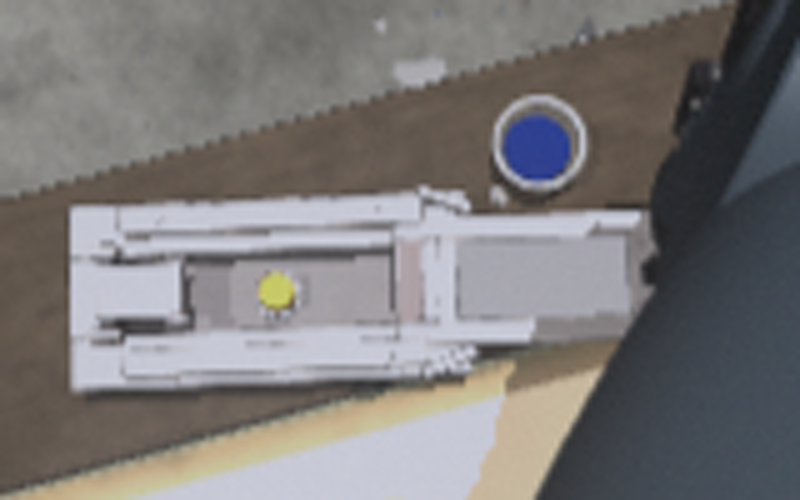

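```bash
python3 - <<'E'
from h import *
np.set_printoptions(suppress=True,precision=4)
S=lambda p:((p[0]+.5)/1.5625-.5,(p[1]+.5)/1.5625-.5)
for p,z in [((389,375),.096),((417,375),.096),((389,316),.096),((417,316),.096),((390,292),.06),((414,292),.06),((333,348),.06),((472,348),.06)]: print(p,ray("wrist",S(p),z))
E
```

```text
(389, 375) [ 0.4449 -0.215   0.096 ]
(417, 375) [ 0.4556 -0.2147  0.096 ]
(389, 316) [ 0.4443 -0.1914  0.096 ]
(417, 316) [ 0.4547 -0.1911  0.096 ]
(390, 292) [ 0.4439 -0.1912  0.06  ]
(414, 292) [ 0.4544 -0.1909  0.06  ]
(333, 348) [ 0.4187 -0.2181  0.06  ]
(472, 348) [ 0.4816 -0.2162  0.06  ]
```

Request:
servo_tool:
  commands:
    - [-0.001, 0.002, -0.03, 0, 0, 0]
    - [-0.001, 0.002, -0.08, 0, 0, 0]
    - [-0.001, 0.002, -0.13, 0, 0, 0]
    - [-0.001, 0.002, -0.16, 0, 0, 0]
    - [-0.001, 0.002, -0.166, 0, 0, 0]
    - [-0.001, 0.002, -0.166, 0, 0, 0]

```text
clock: 16.35
ee_pos: [0.4507, -0.2032, 0.0834]
tool_rot: [0.696, 0.718, 0.0, 0.0]
contact_force: [0.6, 0.7, -0.3]
opening: 0.0472
```

Request:
servo_tool:
  commands:
    - [0, 0, 0, 0, 0, 0]
    - [0, 0, 0, 0, 0, 0]
    - [0, 0, 0, 0, 0, 0]
    - [0, 0, 0, 0, 0, 0]
    - [0, 0, 0, 0, 0, 0]
    - [0, 0, 0, 0, 0, 0]
  fingers: 1.0
  newtons: 60

```text
clock: 17.1
ee_pos: [0.4509, -0.2035, 0.0839]
tool_rot: [0.696, 0.718, 0.0, 0.001]
contact_force: [-0.3, 0.9, 6.7]
opening: 0.0106
```

```bash
python3 - <<'E'
from h import *
np.set_printoptions(suppress=True,precision=4)
s=env.sense();print(s["clock"],s["ee_pos"],s["tool_rot"],s["contact_force"],s["opening"])
im=grab_frame("wrist")
cv2.imwrite("pics/w11b.png",cv2.resize(im[:,:,::-1],(800,600),interpolation=cv2.INTER_CUBIC))
im=grab_frame("scene");x,y=map(int,proj("scene",[.45,-.14,.06]))
cv2.imwrite("pics/s11.png",cv2.resize(im[y-50:y+40,x-60:x+60,::-1],None,fx=6.5,fy=6.5,interpolation=cv2.INTER_CUBIC))
E
```

```text
17.1 [ 0.4509 -0.2035  0.0839] [0.6963 0.7177 0.0001 0.0005] [-0.2759  0.8545  6.7346] 0.010603372655558864
```

View pics/w11b.png

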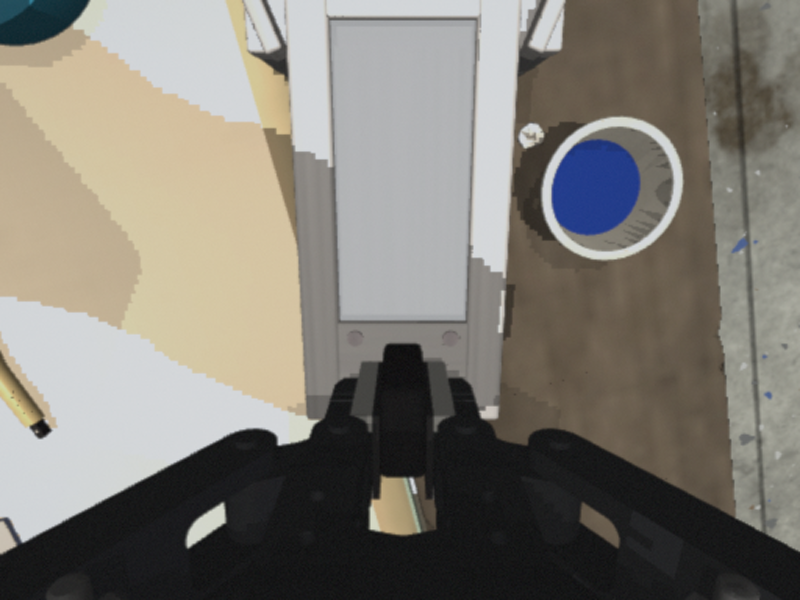

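View pics/s11.png

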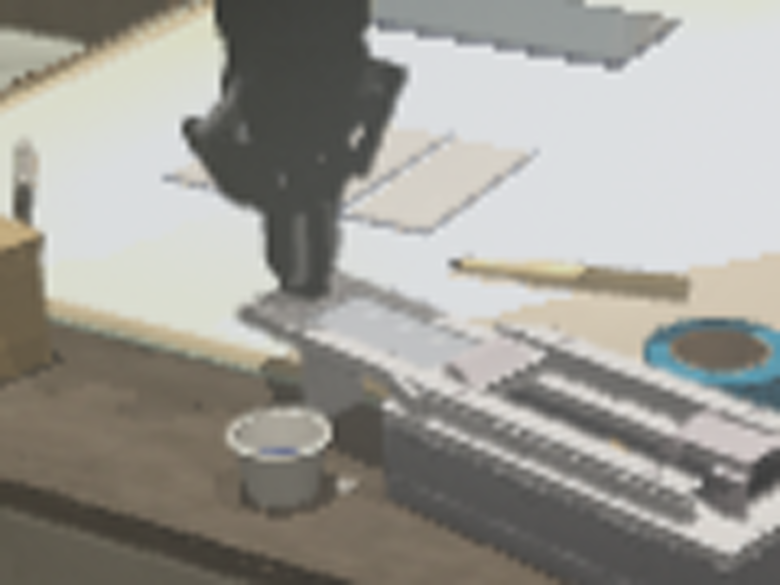

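Request:
servo_tool:
  commands:
    - [0, 0.005, 0.002, 0, 0, 0]
    - [0, 0.02, 0.002, 0, 0, 0]
    - [-0.001, 0.04, 0.002, 0, 0, 0]
    - [-0.002, 0.06, 0.002, 0, 0, 0]
    - [-0.003, 0.08, 0.002, 0, 0, 0]
    - [-0.003, 0.1, 0.002, 0, 0, 0]
    - [-0.004, 0.12, 0.002, 0, 0, 0]
    - [-0.004, 0.13, 0.002, 0, 0, 0]

```text
clock: 18.2
ee_pos: [0.4488, -0.1506, 0.0841]
tool_rot: [0.696, 0.718, -0.0, -0.0]
contact_force: [-0.2, -0.8, -2.1]
opening: 0.0109
```

```bash
python3 - <<'E'
from h import *
np.set_printoptions(suppress=True,precision=4)
s=env.sense();print(s["clock"],s["ee_pos"],s["tool_rot"],s["contact_force"],s["ft_torque"],s["opening"])
im=grab_frame("wrist")
cv2.imwrite("pics/w12b.png",cv2.resize(im[:,:,::-1],(800,600),interpolation=cv2.INTER_CUBIC))
E
```

```text
18.2 [ 0.4488 -0.1506  0.0841] [ 0.6961  0.7179 -0.0001 -0.0001] [-0.2163 -0.8432 -2.13  ] [-0.0916 -0.02    0.0338] 0.010866418097188888
```

View pics/w12b.png

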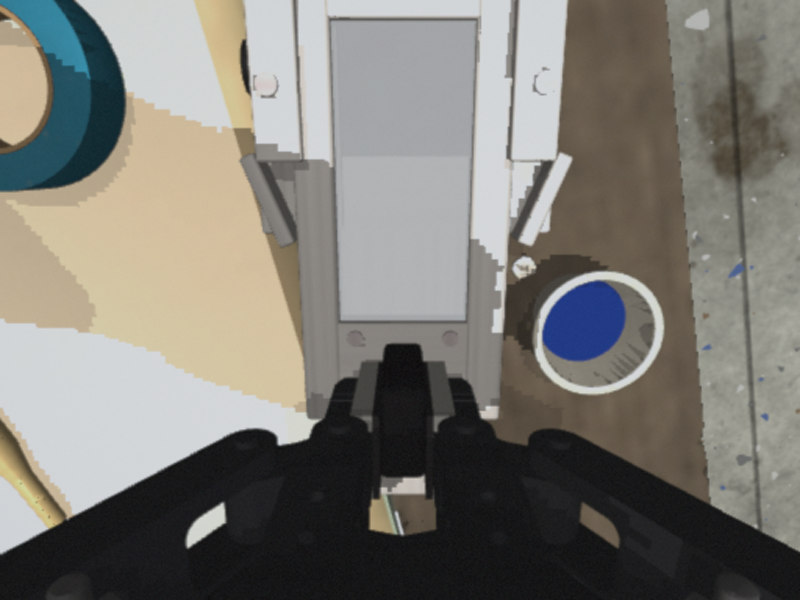

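Request:
servo_tool:
  commands:
    - [-0.001, 0.02, 0, 0, 0, 0]
    - [-0.001, 0.04, 0, 0, 0, 0]
    - [-0.002, 0.06, 0, 0, 0, 0]
    - [-0.003, 0.08, 0, 0, 0, 0]
    - [-0.003, 0.1, 0, 0, 0, 0]
    - [-0.004, 0.12, 0, 0, 0, 0]
    - [-0.004, 0.13, 0, 0, 0, 0]
    - [-0.004, 0.13, 0, 0, 0, 0]

```text
clock: 19.25
ee_pos: [0.4473, -0.0989, 0.0841]
tool_rot: [0.696, 0.718, -0.0, -0.0]
contact_force: [-0.7, 0.3, -2.4]
opening: 0.0112
```

```bash
python3 - <<'E'
from h import *
np.set_printoptions(suppress=True,precision=4)
s=env.sense();print(s["clock"],s["ee_pos"],s["tool_rot"],s["contact_force"],s["ft_torque"],s["opening"])
im=grab_frame("wrist")
cv2.imwrite("pics/w13b.png",cv2.resize(im[:,:,::-1],(800,600),interpolation=cv2.INTER_CUBIC))
E
```

```text
19.25 [ 0.4473 -0.0989  0.0841] [ 0.6961  0.7179 -0.     -0.0001] [-0.6805  0.2674 -2.3679] [-0.066  -0.0053  0.0212] 0.011158820088429838
```

View pics/w13b.png

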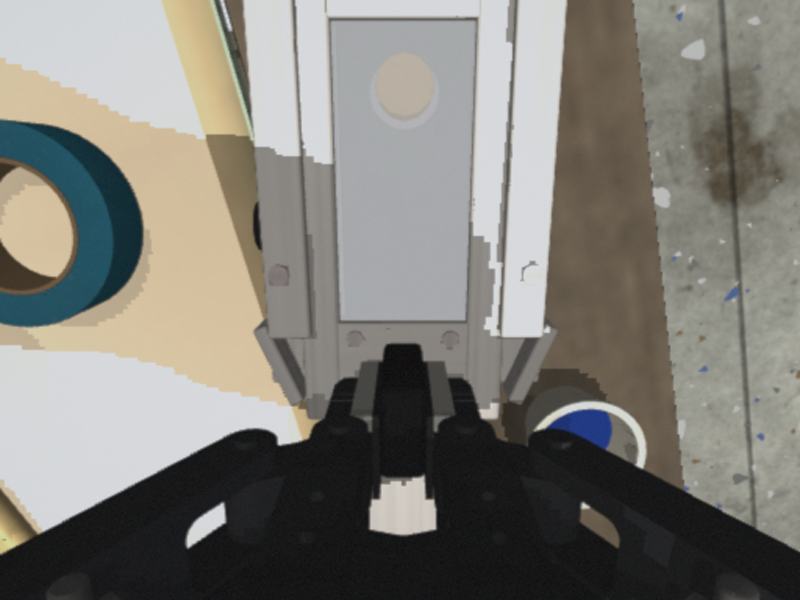

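Request:
servo_tool:
  commands:
    - [0, 0.005, -0.002, 0, 0, 0]
    - [0, 0.012, -0.002, 0, 0, 0]
    - [0, 0.02, -0.002, 0, 0, 0]
    - [-0.001, 0.03, -0.002, 0, 0, 0]
    - [-0.001, 0.04, -0.002, 0, 0, 0]
    - [-0.002, 0.05, -0.002, 0, 0, 0]
    - [-0.002, 0.058, -0.002, 0, 0, 0]
    - [-0.002, 0.058, -0.002, 0, 0, 0]
  newtons: 90

```text
clock: 20.3
ee_pos: [0.4475, -0.0771, 0.084]
tool_rot: [0.697, 0.717, -0.0, 0.002]
contact_force: [-0.5, -6.2, 4.2]
opening: 0.0105
```

Request:
servo_tool:
  commands:
    - [0, 0.005, 0, 0, 0, 0]
    - [0, 0.01, 0, 0, 0, 0]
    - [0, 0.014, 0, 0, 0, 0]
    - [0, 0.014, 0, 0, 0, 0]

```text
clock: 20.8
ee_pos: [0.4475, -0.071, 0.084]
tool_rot: [0.697, 0.718, 0.0, 0.001]
contact_force: [-0.8, -3.0, 5.5]
opening: 0.0097
```

```bash
python3 - <<'E'
from h import *
np.set_printoptions(suppress=True,precision=4)
s=env.sense();print(s["clock"],s["ee_pos"],s["tool_rot"],s["contact_force"],s["ft_torque"],s["opening"])
im=grab_frame("wrist")
cv2.imwrite("pics/w14b.png",cv2.resize(im[:,:,::-1],(800,600),interpolation=cv2.INTER_CUBIC))
im=grab_frame("scene");x,y=map(int,proj("scene",[.45,0,.06]))
cv2.imwrite("pics/s14.png",cv2.resize(im[y-50:y+40,x-60:x+60,::-1],None,fx=6.5,fy=6.5,interpolation=cv2.INTER_CUBIC))
E
```

```text
20.8 [ 0.4475 -0.071   0.084 ] [0.6965 0.7175 0.0003 0.001 ] [-0.8444 -2.9529  5.507 ] [-0.4854  0.0523 -0.0173] 0.009727757552877312
```

View pics/w14b.png

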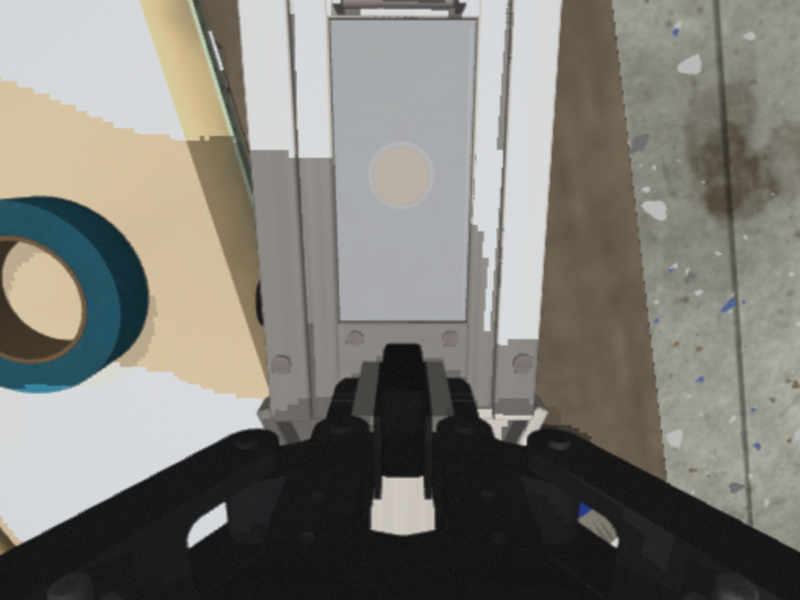

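View pics/s14.png

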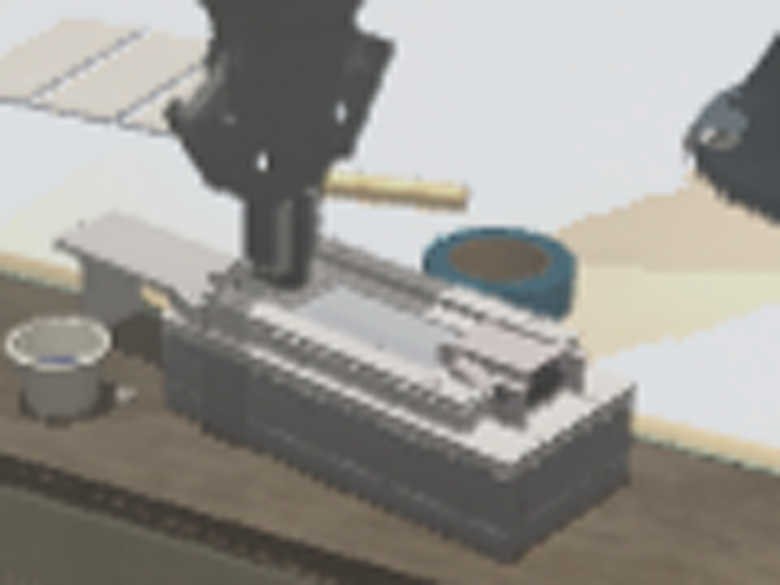

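Request:
servo_tool:
  commands:
    - [0, 0.004, 0, 0, 0, 0]
    - [0, 0.008, 0, 0, 0, 0]
    - [0, 0.008, 0, 0, 0, 0]

```text
clock: 21.28
ee_pos: [0.4474, -0.068, 0.084]
tool_rot: [0.697, 0.717, 0.0, 0.001]
contact_force: [-0.0, -5.2, 5.6]
opening: 0.0105
```

Request:
servo_tool:
  commands:
    - [0, 0.004, 0, 0, 0, 0]
    - [0, 0.006, 0, 0, 0, 0]
    - [0, 0.006, 0, 0, 0, 0]

```text
clock: 21.65
ee_pos: [0.4478, -0.0678, 0.0842]
tool_rot: [0.697, 0.717, -0.002, 0.003]
contact_force: [0.4, -17.4, 4.3]
opening: 0.0107
```

View first.

Request:
servo_tool:
  commands:
    - [0, -0.003, 0, 0, 0, 0]
    - [0, -0.005, 0, 0, 0, 0]
    - [0, -0.005, 0, 0, 0, 0]

```text
clock: 22.02
ee_pos: [0.4476, -0.068, 0.084]
tool_rot: [0.697, 0.717, -0.0, 0.001]
contact_force: [1.2, -6.2, 4.7]
opening: 0.0108
```

Request:
servo_tool:
  commands:
    - [0, -0.005, 0, 0, 0, 0]
    - [0, -0.01, 0, 0, 0, 0]
    - [0, -0.01, 0, 0, 0, 0]

```text
clock: 22.4
ee_pos: [0.4474, -0.0703, 0.084]
tool_rot: [0.696, 0.718, 0.001, 0.0]
contact_force: [0.6, 4.4, 7.0]
opening: 0.0101
```

```bash
python3 - <<'E'
from h import *
np.set_printoptions(suppress=True,precision=4)
im=grab_frame("wrist")
cv2.imwrite("pics/w15b.png",cv2.resize(im[:,:,::-1],(800,600),interpolation=cv2.INTER_CUBIC))
im=grab_frame("scene");x,y=map(int,proj("scene",[.45,0,.06]))
cv2.imwrite("pics/s15.png",cv2.resize(im[y-50:y+40,x-60:x+60,::-1],None,fx=6.5,fy=6.5,interpolation=cv2.INTER_CUBIC))
E
```

```text
(no output)
```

View pics/w15b.png

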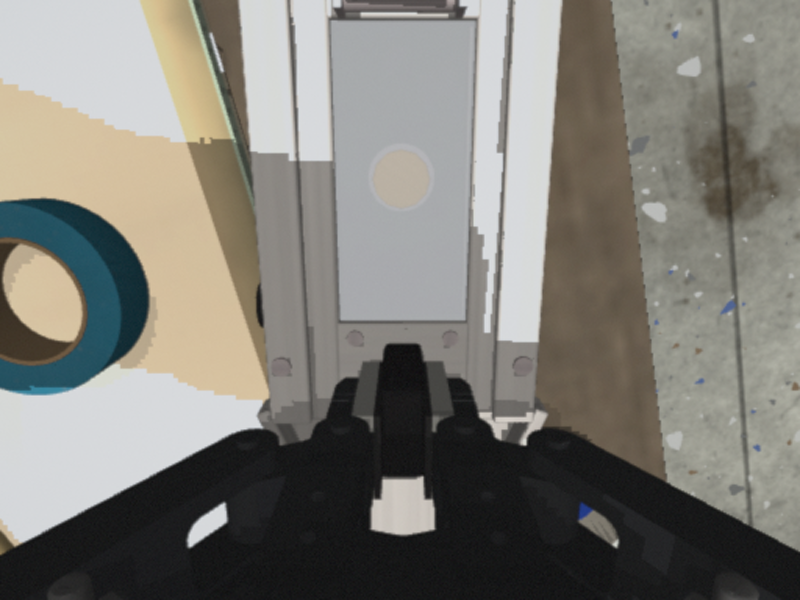

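View pics/s15.png

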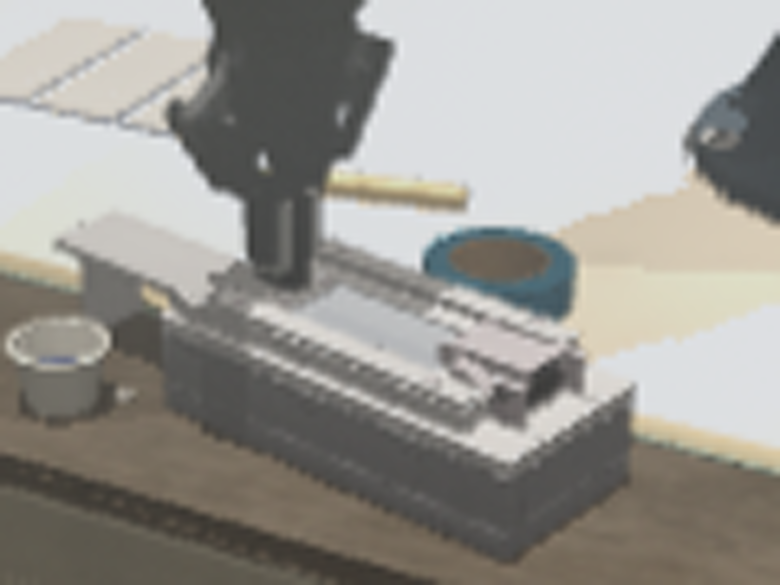

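Request:
servo_tool:
  commands:
    - [0, -0.002, 0, 0, 0, 0]
    - [0, -0.004, 0, 0, 0, 0]
    - [0, -0.004, 0, 0, 0, 0]

```text
clock: 22.88
ee_pos: [0.4474, -0.0712, 0.084]
tool_rot: [0.696, 0.718, 0.002, -0.0]
contact_force: [0.2, 8.6, 8.4]
opening: 0.0107
```

Request:
servo_tool:
  commands:
    - [0, 0.004, 0.001, 0, 0, 0]
    - [0, 0.009, 0.001, 0, 0, 0]
    - [0, 0.013, 0.001, 0, 0, 0]
    - [0, 0.015, 0.001, 0, 0, 0]
    - [0, 0.015, 0.001, 0, 0, 0]

```text
clock: 23.5
ee_pos: [0.4469, -0.068, 0.084]
tool_rot: [0.697, 0.717, -0.001, 0.001]
contact_force: [-0.1, -10.9, 4.6]
opening: 0.0102
```

Request:
servo_tool:
  commands:
    - [0, -0.002, 0, 0, 0, 0]
    - [0, -0.003, 0, 0, 0, 0]

```text
clock: 23.75
ee_pos: [0.447, -0.0681, 0.084]
tool_rot: [0.696, 0.718, 0.0, 0.001]
contact_force: [0.8, -2.6, 5.2]
opening: 0.0101
```

Request:
servo_tool:
  commands:
    - [0, 0, 0, 0, 0, 0]
    - [0, 0, 0, 0, 0, 0]
    - [0, 0, 0, 0, 0, 0]
    - [0, 0, 0.005, 0, 0, 0]
  fingers: 0.6

```text
clock: 24.25
ee_pos: [0.4463, -0.0675, 0.0855]
tool_rot: [0.696, 0.718, -0.0, -0.0]
contact_force: [0.5, 0.2, 0.9]
opening: 0.0343
```

Request:
servo_tool:
  commands:
    - [0, 0, 0.02, 0, 0, 0]
    - [0, 0, 0.06, 0, 0, 0]
    - [0, 0, 0.11, 0, 0, 0]
    - [0, 0, 0.17, 0, 0, 0]
    - [0, -0.03, 0.23, 0, 0, 0]
    - [0, -0.06, 0.27, 0, 0, 0]
    - [0, -0.08, 0.28, 0, 0, 0]
    - [0, -0.08, 0.28, 0, 0, 0]

```text
clock: 25.25
ee_pos: [0.4465, -0.1, 0.1977]
tool_rot: [0.697, 0.717, 0.0, 0.0]
contact_force: [-0.4, 0.5, 0.1]
opening: 0.0343
```

```bash
python3 - <<'E'
from h import *
np.set_printoptions(suppress=True,precision=4)
s=env.sense();print(s["clock"],s["ee_pos"],s["contact_force"],s["opening"])
im=grab_frame("wrist")
cv2.imwrite("pics/w16b.png",cv2.resize(im[:,:,::-1],(800,600),interpolation=cv2.INTER_CUBIC))
im=grab_frame("scene");x,y=map(int,proj("scene",[.45,0,.06]))
cv2.imwrite("pics/s16.png",cv2.resize(im[y-50:y+40,x-60:x+60,::-1],None,fx=6.5,fy=6.5,interpolation=cv2.INTER_CUBIC))
im=grab_frame("top")
cv2.imwrite("pics/t16.png",cv2.resize(im[140:240,120:320,::-1],None,fx=4,fy=4,interpolation=cv2.INTER_CUBIC))
E
```

```text
25.25 [ 0.4465 -0.1     0.1977] [-0.4276  0.5281  0.0879] 0.034289546521669385
```

View pics/w16b.png

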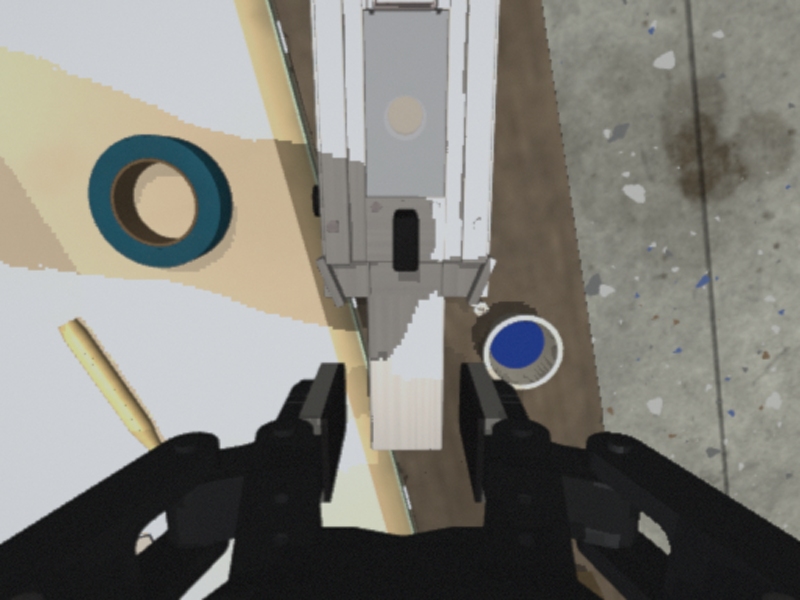

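View pics/s16.png

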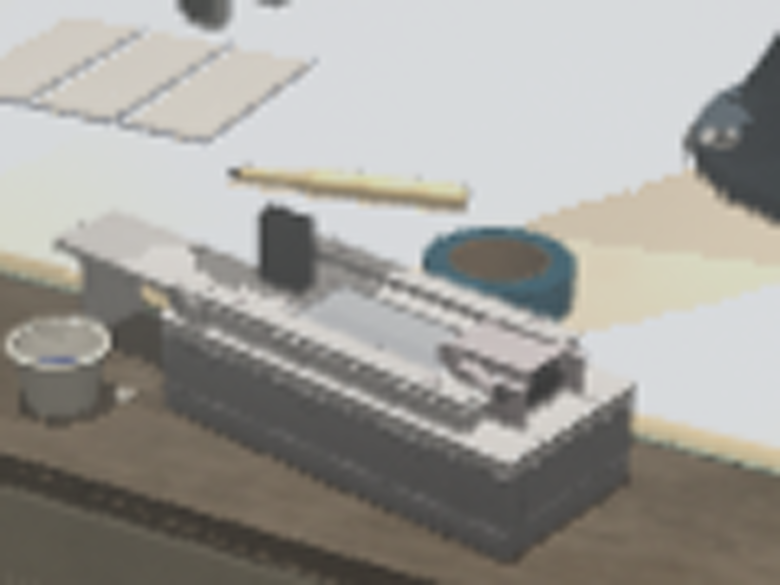

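View pics/t16.png

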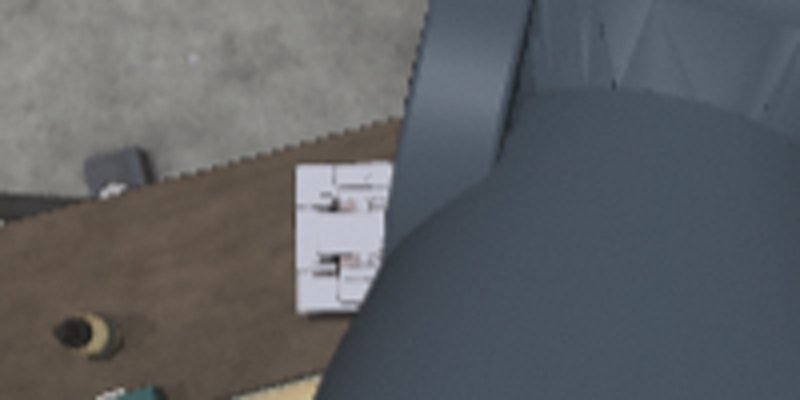

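```bash
python3 - <<'E'
from h import *
im=grab_frame("scene")[:,:,::-1]
a=cv2.imread("pics/scene0.png")
c=lambda i:cv2.resize(i[180:215,285:335],None,fx=8,fy=8,interpolation=cv2.INTER_CUBIC)
cv2.imwrite("pics/cmp.png",np.hstack([c(a),c(im)]))
E
```

```text
(no output)
```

View pics/cmp.png

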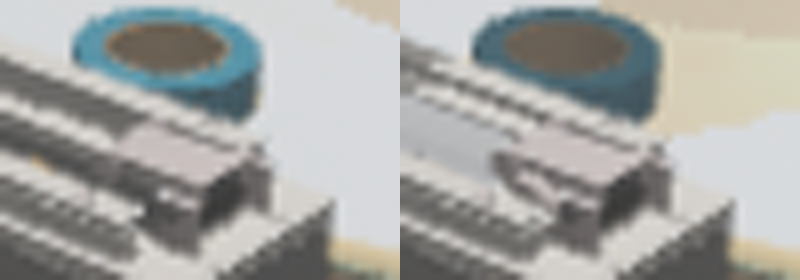

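Request:
servo_tool:
  commands:
    - [0, 0.05, 0.02, 0, 0, 0]
    - [0, 0.12, 0.02, 0, 0, 0]
    - [0, 0.17, 0.02, 0, 0, 0]
    - [0, 0.2, 0.02, 0, 0, 0]
    - [0, 0.2, 0.02, 0, 0, 0]

```text
clock: 26.08
ee_pos: [0.4464, -0.0191, 0.2055]
tool_rot: [0.696, 0.718, -0.0, -0.0]
contact_force: [-0.3, -0.6, 0.4]
opening: 0.034
```

```bash
python3 - <<'E'
from h import *
np.set_printoptions(suppress=True,precision=4)
im=grab_frame("wrist");np.save("w17.npy",calibration("wrist")["pose"]);cv2.imwrite("pics/w17.png",im[:,:,::-1])
cv2.imwrite("pics/w17b.png",cv2.resize(im[:,:,::-1],(800,600),interpolation=cv2.INTER_CUBIC))
for n,p in dict(mouth=[.4474,-.0826,.06],stop=[.4424,.0673,.06],ridgeTop=[.4431,.0463,.067]).items(): print(n,(proj("wrist",p)+.5)*1.5625-.5)
E
```

```text
mouth [402.6591 394.1381]
stop [402.1106 122.3343]
ridgeTop [402.1838 165.3325]
```

View pics/w17b.png

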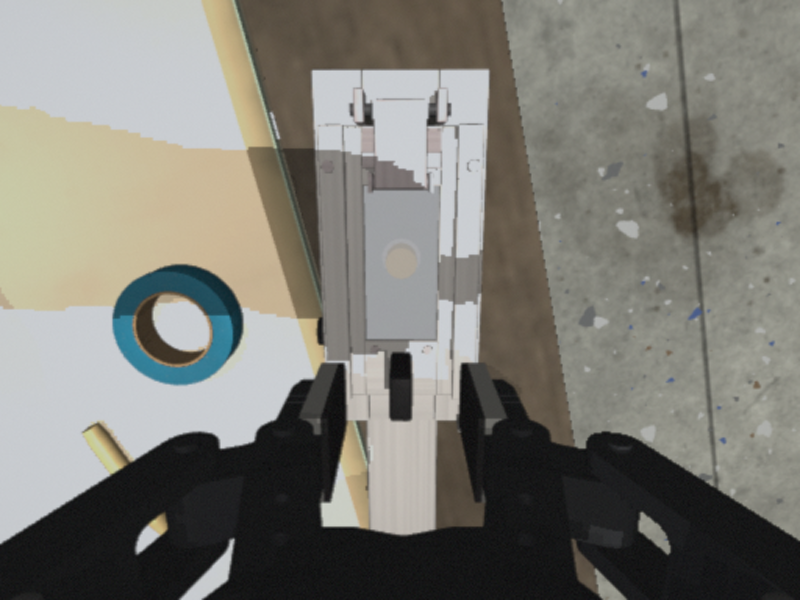

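```bash
python3 - <<'E'
from h import *
s=env.sense();print(s["clock"],s["contact_force"],s["joint_velocities"].round(4)); print(env.finish_job())
E
```

```text
26.125 [0.22218039 0.13882825 0.07089883] [-0.017   0.0012  0.0041  0.0002 -0.0009 -0.0044]
the job is handed in; nothing more can be done
None
```

The guard is home in the grinder's rails. The checks below show the roller catch down behind its ridge. I handed the job in at 26.1 s of the 48 s allowed.

I gripped the guard across its width, drew it out from under the riser and turned it. I then fed it nose first along the tongue into the mouth, let go, took hold of the black tab and slid it in.

What the last checks showed:
- **Position:** the guard came up hard against the stop at 17 N. The tab was then within about 0.5 mm of where it should be at home, and the guard's rear end was level with the mouth.
- **Catch:** the push rose to about 6 N and then dropped. A pull back of about 8.6 N moved the guard only 3.4 mm, which is about its 3 mm of play. I then pushed it up to the stop again. In the scene camera the catch cover looks the same as it did at rest before the job. I could not read the catch angle directly. I judged it from the pull test and that picture.
- **Bottle and cup:** the mixing cup looks to be where it was, still standing, in the last pictures that show it. The dropper bottle was standing too, and the arm never went near it.
- **Robot:** it finished clear of everything, with contact force near zero.

No check failed. Contact force readings stayed under 20 N. The gripper read 61 to 62 mm on the 64 mm guard and 10 to 11 mm on the 12 mm tab. Both holds were firm, so I took that as an offset in the reading.

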